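# Refill the latched spice caddy

### The job

Turn both cam latches of the grey spice caddy a quarter turn clockwise to free its panel, lift the panel off and lay it flat on the ledge, and put every small spice jar standing on the ledge upright into a pocket of its own. Then put the panel back in its place on the caddy and turn both latches fully back so that they hold it. Leave the bowl, the big jar and the teaspoon where they are.

Things in the scene. Friction and masses are not known exactly. Their poses are not given: they have to be found in the camera images.
- case: fixed grey open-topped spice caddy. Origin under its centre, z up, y along its length. Outside 116 (x) x 244 (y) mm, wall top 62 mm high; inside 100 x 220 mm, floor at 8 mm. A wooden rack 56 mm wide in x, top at 26 mm, runs down the middle of the floor. A latch pedestal 70 (x) x 44 (y) mm, 71 mm high, stands at each end (y = +-122 to +-166 mm)
- guide (a point): middle of the top of the low guide lip on the case's robot-side long wall, 72 mm high; lip 70 mm long along y, inner face 62 mm from the case's centre line; a twin is on the other side. Lips and pedestals locate the seated panel with 4 mm play all round
- panel_handle (a point): centre of the black handle of the loose aluminium panel on the case. Panel 116 (x) x 236 (y) x 8 mm, 0.35 kg; handle in its middle 14 mm thick (x), 70 mm long (y), 32 mm tall. This point is half-way up the handle, 24 mm above the panel's underside; axes: y along the panel, z up; either way round fits. Seated, it is 86 mm above the ledge over the case's origin
- latch_left (a joint): quarter-turn cam latch on the pedestal at the case's +y end (rad): 0 latched, tongue over the panel's end; turned clockwise seen from above it opens, up to a stop at 1.571, tongue clear. Friction 0.06 N m, stays where left. Tongue 18 mm wide, 6 mm thick, tip 42 mm from the axis, 2 mm above the seated panel
- latch_right (a joint): the same for the latch at the case's -y end; also opens clockwise seen from above, 0 latched, 1.571 open
- knob_left (a point): on the axis of the left latch (144 mm from the case's centre), half-way up its black grip bar, 92 mm above the ledge. Bar 12 mm thick (x of this point), 40 mm long (y of this point), 28 mm tall (78 to 106 mm above the ledge), turning with the latch: at 0 it lies along the case's y. The steel tongue under it has its top at 78 mm
- knob_right (a point): the same for the right latch (case's -y end)
- jar1 (a point): a small glass spice jar with a steel screw lid, an upright cylinder 40 mm in diameter and 46 mm tall, about 0.11 kg; this point is its centre, 23 mm above its foot, z towards its lid. It starts upright on the ledge to the right of the case. Two to four such jars are there; all are alike and may go in any pocket
- jar2 (a point): a small glass spice jar with a steel screw lid, an upright cylinder 40 mm in diameter and 46 mm tall, about 0.11 kg; this point is its centre, 23 mm above its foot, z towards its lid. It starts upright on the ledge to the right of the case. Two to four such jars are there; all are alike and may go in any pocket
- jar3 (a point): a small glass spice jar with a steel screw lid, an upright cylinder 40 mm in diameter and 46 mm tall, about 0.11 kg; this point is its centre, 23 mm above its foot, z towards its lid. It starts upright on the ledge to the right of the case. Two to four such jars are there; all are alike and may go in any pocket
- jar4 (a point): a small glass spice jar with a steel screw lid, an upright cylinder 40 mm in diameter and 46 mm tall, about 0.11 kg; this point is its centre, 23 mm above its foot, z towards its lid. It starts upright on the ledge to the right of the case. Two to four such jars are there; all are alike and may go in any pocket
- pocket1 (a point): centre of the floor of pocket 1 of the case's rack (counted from the +y end), 8 mm above the ledge; pocket 48 x 48 mm, 18 mm deep (rack top 26 mm above the ledge), 4 mm dividers, pitch 52 mm; axes as the case's
- pocket2 (a point): centre of the floor of pocket 2 of the case's rack (counted from the +y end), 8 mm above the ledge; pocket 48 x 48 mm, 18 mm deep (rack top 26 mm above the ledge), 4 mm dividers, pitch 52 mm; axes as the case's
- pocket3 (a point): centre of the floor of pocket 3 of the case's rack (counted from the +y end), 8 mm above the ledge; pocket 48 x 48 mm, 18 mm deep (rack top 26 mm above the ledge), 4 mm dividers, pitch 52 mm; axes as the case's
- pocket4 (a point): centre of the floor of pocket 4 of the case's rack (counted from the +y end), 8 mm above the ledge; pocket 48 x 48 mm, 18 mm deep (rack top 26 mm above the ledge), 4 mm dividers, pitch 52 mm; axes as the case's
- bowl: bystander: orange plastic bowl 120 mm wide, 55 mm high, origin under its centre
- big_jar: bystander: large glass jar with a screw lid, 84 mm wide, 120 mm high, origin under its centre
- teaspoon: bystander: steel teaspoon 140 mm long lying behind the case, along its own x
Things that resemble listed ones, but are neither listed nor needed, are in the scene too. Leave any purple look-alike of the part that bears jar1 alone. What is shaped like the part that bears jar3 but purple is not meant.

How it is judged:
On the way, in this order (a step that is already met when the one before it is completed fails the run):
1. both latches are turned open while the panel still lies on the case (value of joint each of latch_left, latch_right above 1.3 rad and x of panel_handle in the frame of case between -0.007 and 0.007 m and y of panel_handle in the frame of case between -0.007 and 0.007 m and z of panel_handle in the frame of case between 0.083 and 0.089 m and angle between the y axis of panel_handle and the y axis of case, either way round below 0.12 rad), for 0.2 s.
2. the panel lies flat on the ledge (height (world z) of panel_handle below 0.03 m and angle between panel_handle's own z axis and vertical below 0.08 rad), for 0.3 s.
3. every spice jar stands upright in a pocket (((horizontal distance between jar1 and pocket1 below 0.009 m and height (world z) of jar1 below 0.036 m and angle between jar1's own z axis and vertical below 0.15 rad) or (horizontal distance between jar1 and pocket2 below 0.009 m and height (world z) of jar1 below 0.036 m and angle between jar1's own z axis and vertical below 0.15 rad) or (horizontal distance between jar1 and pocket3 below 0.009 m and height (world z) of jar1 below 0.036 m and angle between jar1's own z axis and vertical below 0.15 rad) or (horizontal distance between jar1 and pocket4 below 0.009 m and height (world z) of jar1 below 0.036 m and angle between jar1's own z axis and vertical below 0.15 rad)) and ((horizontal distance between jar2 and pocket1 below 0.009 m and height (world z) of jar2 below 0.036 m and angle between jar2's own z axis and vertical below 0.15 rad) or (horizontal distance between jar2 and pocket2 below 0.009 m and height (world z) of jar2 below 0.036 m and angle between jar2's own z axis and vertical below 0.15 rad) or (horizontal distance between jar2 and pocket3 below 0.009 m and height (world z) of jar2 below 0.036 m and angle between jar2's own z axis and vertical below 0.15 rad) or (horizontal distance between jar2 and pocket4 below 0.009 m and height (world z) of jar2 below 0.036 m and angle between jar2's own z axis and vertical below 0.15 rad)) and ((horizontal distance between jar3 and pocket1 below 0.009 m and height (world z) of jar3 below 0.036 m and angle between jar3's own z axis and vertical below 0.15 rad) or (horizontal distance between jar3 and pocket2 below 0.009 m and height (world z) of jar3 below 0.036 m and angle between jar3's own z axis and vertical below 0.15 rad) or (horizontal distance between jar3 and pocket3 below 0.009 m and height (world z) of jar3 below 0.036 m and angle between jar3's own z axis and vertical below 0.15 rad) or (horizontal distance between jar3 and pocket4 below 0.009 m and height (world z) of jar3 below 0.036 m and angle between jar3's own z axis and vertical below 0.15 rad)) and ((horizontal distance between jar4 and pocket1 below 0.009 m and height (world z) of jar4 below 0.036 m and angle between jar4's own z axis and vertical below 0.15 rad) or (horizontal distance between jar4 and pocket2 below 0.009 m and height (world z) of jar4 below 0.036 m and angle between jar4's own z axis and vertical below 0.15 rad) or (horizontal distance between jar4 and pocket3 below 0.009 m and height (world z) of jar4 below 0.036 m and angle between jar4's own z axis and vertical below 0.15 rad) or (horizontal distance between jar4 and pocket4 below 0.009 m and height (world z) of jar4 below 0.036 m and angle between jar4's own z axis and vertical below 0.15 rad))), for 0.3 s.
4. the panel is seated on the case again, the latches still open (all of step 1 and all of step 3), for 0.3 s.
At the end, for the whole second after the job is handed in: every present spice jar upright (within 0.15 rad) in a pocket (centre within 9 mm of the pocket's, less than 36 mm above the ledge), the panel seated on the case (within 7 mm, 3 mm in height, 0.12 rad) and both latches within 0.2 rad of latched (all of step 3 and x of panel_handle in the frame of case between -0.007 and 0.007 m and y of panel_handle in the frame of case between -0.007 and 0.007 m and z of panel_handle in the frame of case between 0.083 and 0.089 m and angle between the y axis of panel_handle and the y axis of case, either way round below 0.12 rad and value of joint each of latch_left, latch_right below 0.2 rad); the robot touches nothing.
It fails at once if the bowl is pushed more than 3 cm (distance of bowl from where it was at the start of the episode above 0.03 m).
It fails at once if the big jar is pushed more than 3 cm (distance of big_jar from where it was at the start of the episode above 0.03 m).
It fails at once if the teaspoon is pushed more than 3 cm (distance of teaspoon from where it was at the start of the episode above 0.03 m).
Of spice1, spice2, spice3, spice4 only 2 to 4 are there at a start; the rules pass over those that are not, and their reading is None.
At some moment in a run one of spice1, spice2, spice3, spice4 may be knocked a few centimetres aside while the robot is not near it.
It also fails if it takes over 210 s, if anything falls off the work surface, if the arm or the gripper's body presses on something with over 40 N, if the wrist force passes 120 N, or if a joint passes its speed limit or range.

### The arm

A 6-joint arm with a two-finger parallel gripper is mounted at the origin on the work surface. World frame = base frame: x ahead of the robot, y to its left, z up, the work surface at z = 0. Lengths are in m, angles in rad, forces in N, time in s.
With the tool pointing down it reaches from about 0.325 to 0.775 m from the base axis. Payload 5.5 kg.
Tool frame: the origin (TCP) lies between the finger pads; the fingertips stand 8 mm ahead of it and the grasp point (between the pads) lies 11 mm behind it (tcp_to_tips is the distance from the TCP to the fingertips, in m); z points along the fingers, y is the direction in which the jaws open and shut (so a half turn about z gives the same grasp; the last joint's range is limited). The gripper opens to 88 mm and grips with 3 to 60 N. Pads are 20 mm wide; open, the fingers measure 115 mm over their backs; the gripper's body (75 mm by 178 mm) begins 61 mm behind the grasp point.
Start: joints at [-1.213, 0.091, 1.231, -0, 1.82, -0.057], TCP at [0.242, -0.549, 0.231] pointing down, gripper open.
Joint ranges: [-2.87, 2.87], [-0.86, 2.18], [0.17, 2.46], [-1.51, 4.65], [0.06, 2.69], [-2.65, 2.65]. Speed limits (rad/s): [2.57, 2.57, 3.01, 3.14, 3.14, 3.14].

### API

Orientations are given as a unit quaternion [w, x, y, z].
In Python, from bench import * gives the robot as it stands. Calls block until the motion is done:
- move_to(position, orientation): joint-space move of the TCP to a pose.
- move_l(position, speed=0.15, orientation=None): straight line of the TCP; orientation=None keeps the orientation; speed is the mean speed in m/s.
- movej(angles): joint-space move.
- gripper_open() and close(): open the fingers fully, or close them until they stop; the grip force is fixed at half the most.
- hold(seconds).
- inverse_kinematics(position, orientation): joint angles nearest the present ones, or None.
- state(): the state.
- get_image(name): name is "scene" or "top" or "wrist"; returns a dict with "frame" (480x640x3 uint8, blue, green, red), "depth" (480x640 float32, m along the optical axis (not along the pixel's ray), 0 where there is no reading), "camera_matrix" (3x3 intrinsics, pixels), "view" (4x4, takes a point from world to camera coordinates). Camera axes: x right, y up, looking along -z (the intrinsics and any distortion apply to the point x, -y, -z); pixel columns grow to the right and rows downward; lengths in m; the calibration is good to about 2 mm. A picture is of the moment at which its call begins.
A pose or a line that the arm cannot do raises IKError and nothing moves.
- job_done(): hands the job in, once; it reports no verdict.
The state is a dict: "time": time; "joint_pos": joint angles; "dq": joint speeds; "joint_torque": joint torques, N m; "ee_pos": TCP position; "ee_rot": TCP orientation; "ft_force": force on the tool from outside, world axes, zero at the start; "moment": the same for the moment, N m; "finger_gap": finger opening in m.
Only numpy, scipy, OpenCV 4.12 (cv2) and the standard library are available. Lean on these libraries where they do the work, as an engineer would, in place of code of your own. Each camera call takes 0.05 s, during which the arm holds its last target.

## Working session

There is one attempt and no reset: what is moved stays moved. The work goes in short steps, each a Python script; the robot and the scene stay as the last script left them, time stands still between calls to the robot, and variables do not carry over. Pictures are saved under pics/ and viewed, and the job is handed in when it is done.

```bash
ls; mkdir -p pics
cat > h.py <<'E'
from bench import *
import numpy as np, cv2
def snap(n,f):
    im=get_image(n); cv2.imwrite('pics/'+f+'.png',im['frame']); np.savez('pics/'+f+'.npz',**im); return im
def ray(im,u,v):
    K=im['camera_matrix'];V=im['view'];R=V[:3,:3];t=V[:3,3]
    d=np.array([(u-K[0,2])/K[0,0],-(v-K[1,2])/K[1,1],-1.0])
    return -R.T@t, R.T@d
def onplane(im,u,v,z):
    c,d=ray(im,u,v); return c+d*(z-c[2])/d[2]
def dep(im,u,v):
    c,d=ray(im,u,v); return c+d*im['depth'][int(v),int(u)]
def cloud(im):
    h,w=im['depth'].shape;K=im['camera_matrix'];V=im['view']
    v,u=np.mgrid[:h,:w]
    D=np.stack([(u-K[0,2])/K[0,0],-(v-K[1,2])/K[1,1],-np.ones((h,w))],-1)*im['depth'][...,None]
    return (D-V[:3,3])@V[:3,:3]
def proj(im,p):
    K=im['camera_matrix'];q=im['view'][:3,:3]@np.array(p)+im['view'][:3,3]
    return K[0,0]*q[0]/-q[2]+K[0,2], K[1,1]*-q[1]/-q[2]+K[1,2]
E
python3 - <<'E'
from h import *
for n in ['scene','top','wrist']:
    im=snap(n,n+'0'); print(n,im['camera_matrix'].tolist(),im['view'].round(3).tolist(),(im['depth']>0).mean(),[k for k in im])
print(state())
E
```

```text
pics
scene [[542.104105409639, 0.0, 315.4561809773253], [0.0, 542.104105409639, 237.0512676496736], [0.0, 0.0, 1.0]] [[0.844, 0.536, -0.015, -0.465], [-0.449, 0.72, 0.529, 0.24], [0.295, -0.44, 0.848, -1.582], [0.0, 0.0, 0.0, 1.0]] 0.9959407552083334 ['frame', 'depth', 'camera_matrix', 'view']
top [[569.9729729107436, 0.0, 313.0112812553731], [0.0, 569.9729729107436, 241.62136368533243], [0.0, 0.0, 1.0]] [[0.007, -1.0, -0.005, -0.036], [0.987, 0.006, 0.161, -0.592], [-0.16, -0.006, 0.987, -1.495], [0.0, 0.0, 0.0, 1.0]] 0.9960774739583333 ['frame', 'depth', 'camera_matrix', 'view']
wrist [[352.47374703672847, 0.0, 316.2684820545823], [0.0, 352.47374703672847, 232.29019660700322], [0.0, 0.0, 1.0]] [[0.404, -0.915, -0.001, -0.6], [0.87, 0.385, -0.308, 0.039], [0.282, 0.124, 0.951, -0.391], [0.0, 0.0, 0.0, 1.0]] 0.996025390625 ['frame', 'depth', 'camera_matrix', 'view']
{'time': 0.15, 'joint_pos': array([-1.21271774e+00,  9.17095512e-02,  1.23156909e+00,  1.94715830e-05,
        1.81977413e+00, -5.67077279e-02]), 'dq': array([ 1.26507923e-05, -4.25129340e-04, -1.71079580e-03, -1.52482615e-04,
       -3.84162288e-05, -6.49466045e-04]), 'joint_torque': array([ 1.36242488e-03, -4.47045422e+01, -4.06906664e+01,  6.99238339e-02,
        2.74531043e-02, -1.11925440e-04]), 'ee_pos': array([ 0.2417295 , -0.54894201,  0.22977514]), 'ee_rot': array([-7.23199814e-04,  9.78570260e-01,  2.05911906e-01, -1.00262537e-04]), 'ft_force': array([-0.13304826, -0.23797789,  0.38398408]), 'moment': array([ 0.02587142,  0.05207693, -0.02582027]), 'finger_gap': 0.08751421086383042}
```

View pics/scene0.png

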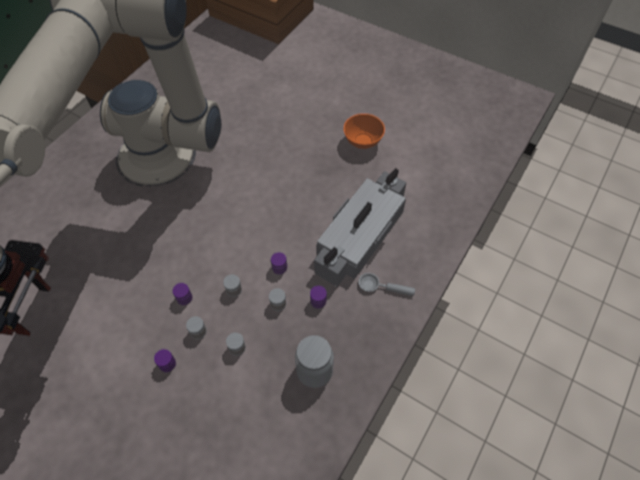

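View pics/top0.png

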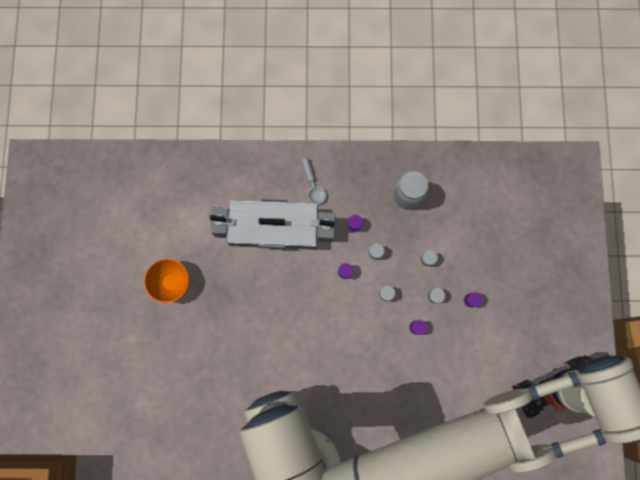

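Top view: there are four steel-lid jars at (377,251), (430,258), (388,293) and (437,296). The four purple look-alikes at (355,222), (346,270), (418,327) and (474,299) are to be left alone. The caddy is around (272,223), with knobs at (217,217) and (326,223). The bowl is at (166,281), the big jar at (412,190) and the teaspoon at (315,180).

```bash
cat >> h.py <<'E'
def jars(im):
    f=im['frame'].astype(int); P=cloud(im)
    hsv=cv2.cvtColor(im['frame'],cv2.COLOR_BGR2HSV)
    z=P[...,2]; m=((z>0.036)&(z<0.056)).astype(np.uint8)
    n,l,s,c=cv2.connectedComponentsWithStats(m); out=[]
    for i in range(1,n):
        if s[i,4]<40: continue
        k=l==i; u,v=c[i]; sat=np.median(hsv[k],0)
        out.append((c[i].round(1),s[i,4],onplane(im,u,v,0.046).round(4),P[k].mean(0).round(4),sat))
    return out
E
python3 - <<'E'
from h import *
im=get_image('top')
for j in jars(im): print(*j)
P=cloud(im);z=P[...,2];g=im['frame'].max(-1)
box=np.zeros(z.shape,bool);box[190:260,200:345]=1
for nm,a,b in [('knob/handle tops',0.095,0.115),('tongue/panel',0.068,0.082)]:
    m=(box&(z>a)&(z<b)).astype(np.uint8)
    n,l,s,c=cv2.connectedComponentsWithStats(m)
    for i in range(1,n):
        if s[i,4]<15: continue
        q=P[l==i]; r=cv2.minAreaRect((q[:,:2]*1000).astype(np.float32))
        print(nm,c[i].round(1),s[i,4],q.mean(0).round(4),r, np.percentile(q[:,2],[5,50,95]).round(4))
for n,(u0,u1,v0,v1) in {'top0':(200,345,190,260),'scene0':(300,420,160,285)}.items():
    f=cv2.imread(f'pics/{n}.png')[v0:v1,u0:u1]; cv2.imwrite(f'pics/{n}c.png',cv2.resize(f,None,fx=4.5,fy=4.5,interpolation=2))
E
```

```text
[403.5 201.9] 60 [ 0.7045 -0.2792  0.046 ] [ 0.7047 -0.2793  0.0453] [94.5 13.  86.5]
[355.4 221.5] 170 [ 0.6489 -0.1472  0.046 ] [ 0.6489 -0.1472  0.0461] [140. 171. 136.]
[376.7 250.2] 173 [ 0.5704 -0.2044  0.046 ] [ 0.5703 -0.2043  0.0466] [ 94.  11. 158.]
[289.8 246.6] 52 [0.5787 0.0306 0.046 ] [0.5785 0.0305 0.0471] [98.  9. 66.]
[429.9 256.9] 177 [ 0.5528 -0.3476  0.046 ] [ 0.5529 -0.3477  0.0455] [ 94.  11. 157.]
[160.3 278. ] 388 [0.4914 0.3776 0.046 ] [0.4914 0.3772 0.0475] [ 14. 255. 138.]
[345.5 269.8] 172 [ 0.5166 -0.1199  0.046 ] [ 0.5166 -0.1199  0.046 ] [140. 168. 138.]
[387.4 292.6] 180 [ 0.4559 -0.2315  0.046 ] [ 0.4559 -0.2314  0.0464] [ 95.  11. 160.]
[437.2 295. ] 181 [ 0.4505 -0.3643  0.046 ] [ 0.4505 -0.3642  0.0463] [ 94.  11. 158.]
[474.7 298.9] 189 [ 0.4407 -0.4638  0.046 ] [ 0.4407 -0.4637  0.0461] [140. 171. 135.]
[419.  326.8] 182 [ 0.3661 -0.3138  0.046 ] [ 0.3661 -0.3138  0.0462] [140. 169. 137.]
[ 46.4 462. ] 188 [0.0182 0.6455 0.046 ] [0.0182 0.6457 0.0458] [ 14. 153.  54.]
knob/handle tops [217.6 217.6] 79 [0.6457 0.2187 0.1046] ((646.3436279296875, 219.4967803955078), (40.19771957397461, 13.38922119140625), 80.24881744384766) [0.0986 0.1051 0.1094]
knob/handle tops [271.8 220.4] 137 [0.6396 0.0764 0.1019] ((639.4459838867188, 76.16913604736328), (14.950450897216797, 68.41316986083984), 0.3361358940601349) [0.0974 0.1016 0.1065]
knob/handle tops [326.6 222.3] 81 [ 0.6345 -0.0676  0.105 ] ((635.1099853515625, -67.8778076171875), (39.415931701660156, 13.657746315002441), 80.79998779296875) [0.0977 0.1048 0.1122]
tongue/panel [274.4 198.9] 40 [0.7046 0.0728 0.0721] ((704.6298217773438, 72.70191955566406), (68.09546661376953, 5.63163948059082), 85.5942153930664) [0.0683 0.0715 0.0766]
tongue/panel [272.9 223.1] 3277 [0.6383 0.0757 0.072 ] ((636.328125, 75.8584213256836), (331.6025695800781, 123.96835327148438), 88.20968627929688) [0.0684 0.0715 0.0774]
```

Run:
```python
import cv2
f=cv2.imread('pics/top0.png')[205:340,325:490]; cv2.imwrite('pics/jarsc.png',cv2.resize(f,None,fx=4,fy=4,interpolation=2))
```

```text
(no output)
```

View pics/top0c.png

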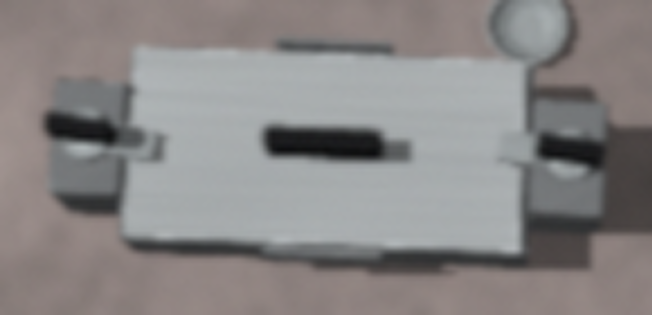

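View pics/jarsc.png

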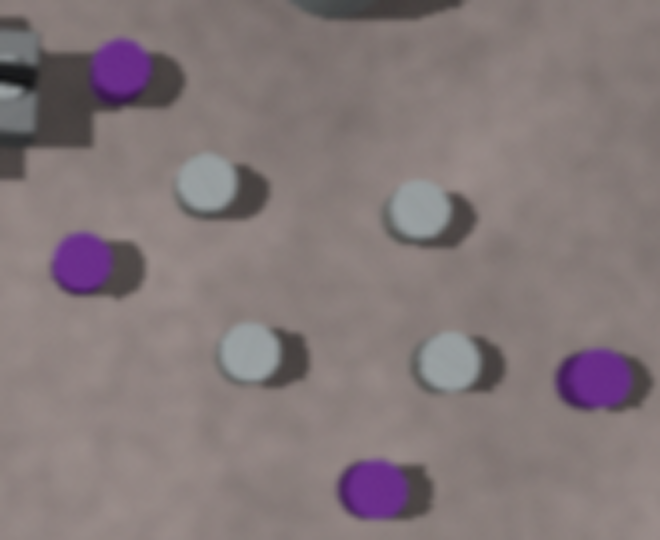

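The enlarged crop confirms it: the four grey steel-lid jars are at (0.570,-0.204), (0.553,-0.348), (0.456,-0.231) and (0.451,-0.364), with tops at 46 mm. The others are purple. Next I check the caddy against the second view and see which arm poses are reachable.

Run:
```python
from h import *
from scipy.spatial.transform import Rotation as R
for n in ['scene','top']:
    im=get_image(n);P=cloud(im);z=P[...,2]
    g=im['frame'].max(-1)
    box=(P[...,0]>.56)&(P[...,0]<.72)&(P[...,1]>-.11)&(P[...,1]<.27)
    for nm,a,b,dk in [('bars',0.09,0.115,1),('panel',0.064,0.076,0)]:
        m=(box&(z>a)&(z<b)).astype(np.uint8)
        N,l,s,c=cv2.connectedComponentsWithStats(m)
        for i in range(1,N):
            if s[i,4]<30: continue
            q=P[l==i]; r=cv2.minAreaRect((q[:,:2]*1000).astype(np.float32))
            d=np.linalg.svd(q[:,:2]-q[:,:2].mean(0),full_matrices=False)[2][0]; d=d*np.sign(d[1])
            print(n,nm,c[i].round(0),s[i,4],'mean',q.mean(0).round(4),'rect',np.round(r[0],1),np.round(r[1],1),'axis yaw',round(float(np.arctan2(-d[0],d[1])),3))
    # dark bars by colour, cast to plane at z of top
    m=((g<60)&box&(z>.075)).astype(np.uint8)
    N,l,s,c=cv2.connectedComponentsWithStats(m)
    for i in range(1,N):
        if s[i,4]>15: print(n,'dark',c[i].round(1),s[i,4],onplane(im,*c[i],.1).round(4))
print(jars(get_image('top'))[1][2])
def Q(yaw): # tool down, tool y axis (jaws) at world angle yaw+90 ; x at yaw
    r=R.from_euler('z',yaw)*R.from_euler('x',np.pi); q=r.as_quat(); return [q[3],q[0],q[1],q[2]]
for nm,p in dict(knL=(.646,.2192,.2),knR=(.635,-.068,.2),h=(.64,.0757,.2)).items():
    for y in np.radians(np.arange(-180,180,45)):
        s=inverse_kinematics(p,Q(y)); print(nm,round(np.degrees(y)),None if s is None else np.round(s,2))
```

```text
scene bars [392. 175.] 100 mean [0.649  0.2178 0.1014] rect [648.2 219.3] [44.6 14. ] axis yaw -0.171
scene bars [362. 213.] 158 mean [0.6432 0.075  0.1002] rect [642.5  77.4] [73.3 16. ] axis yaw -0.035
scene bars [330. 255.] 113 mean [ 0.6388 -0.0694  0.1023] rect [637.7 -68. ] [40.5 13.4] axis yaw -0.163
scene panel [360. 223.] 4030 mean [0.6438 0.0685 0.0698] rect [642.2  76.2] [334.1 134.9] axis yaw -0.038
scene dark [391.5 176.5] 97 [0.6495 0.2144 0.1   ]
scene dark [362.1 215.3] 170 [0.6453 0.0695 0.1   ]
scene dark [329.8 256.3] 123 [ 0.639  -0.0721  0.1   ]
top bars [218. 218.] 84 mean [0.6453 0.2185 0.1042] rect [646.7 219.3] [41.7 13.4] axis yaw -0.163
top bars [272. 221.] 154 mean [0.6392 0.0765 0.1008] rect [640.3  76.3] [68.5 15.2] axis yaw -0.031
top bars [327. 222.] 82 mean [ 0.6346 -0.0677  0.1042] rect [635.  -67.8] [39.6 12.7] axis yaw -0.151
top panel [273. 223.] 3919 mean [0.6393 0.0762 0.0702] rect [641.7  75.9] [332.6 132.7] axis yaw -0.03
top dark [217.8 218.4] 64 [0.6445 0.219  0.1   ]
top dark [271.8 221.4] 132 [0.6372 0.0765 0.1   ]
top dark [327.1 223. ] 7
[... 336 characters left out ...]
.28]
knL 135 [ 0.28  0.31  1.03  0.    1.8  -0.51]
knR -180 [-0.16  0.19  1.17  0.    1.78 -1.73]
knR -135 [-0.16  0.19  1.17  0.    1.78 -2.52]
knR -90 None
knR -45 [-0.16  0.19  1.17 -0.    1.78  2.2 ]
knR 0 [-0.16  0.19  1.17 -0.    1.78  1.41]
knR 45 [-0.16  0.19  1.17 -0.    1.78  0.63]
knR 90 [-0.16  0.19  1.17  0.    1.78 -0.16]
knR 135 [-0.16  0.19  1.17  0.    1.78 -0.95]
h -180 [ 0.06  0.21  1.16  0.    1.78 -1.51]
h -135 [ 0.06  0.21  1.16  0.    1.78 -2.29]
h -90 None
h -45 [ 0.06  0.21  1.16 -0.    1.78  2.42]
h 0 [ 0.06  0.21  1.16 -0.    1.78  1.64]
h 45 [ 0.06  0.21  1.16 -0.    1.78  0.85]
h 90 [ 0.06  0.21  1.16 -0.    1.78  0.06]
h 135 [ 0.06  0.21  1.16  0.    1.78 -0.72]
```

Both views agree to within 3 mm, with knobs 287 mm apart (288 expected). The case yaw is about -0.038 and the bars sit at about -0.16, so the latches start near 0.12 rad. I'll open the right latch first.

```bash
cat >> h.py <<'E'
from scipy.spatial.transform import Rotation as R
CY=-0.0386; C=np.array([0.6415,0.0757]); KL=np.array([.6473,.2193]); KR=np.array([.6362,-.0679])
ex=np.array([np.cos(CY),np.sin(CY)]); ey=np.array([-np.sin(CY),np.cos(CY)])
KL=C+.144*ey; KR=C-.144*ey
def Q(yaw):
    q=(R.from_euler('z',yaw)*R.from_euler('x',np.pi)).as_quat(); return [q[3],q[0],q[1],q[2]]
def go(xy,z,yaw): move_to([xy[0],xy[1],z],Q(yaw))
def lin(xy,z,sp=.1,yaw=None): move_l([xy[0],xy[1],z],speed=sp,orientation=None if yaw is None else Q(yaw))
def st(t=''):
    s=state(); print(t,'t',round(s['time'],2),'p',s['ee_pos'].round(4),'F',s['ft_force'].round(1),'M',s['moment'].round(2),'gap',round(s['finger_gap'],4),'q6',round(s['joint_pos'][5],3))
def turn(dq):
    q=np.array(state()['joint_pos'],float); n=max(1,int(np.ceil(abs(dq)/.4)))
    q0=q.copy()
    for k in range(1,n+1):
        q=q0.copy(); q[5]+=dq*k/n; movej(list(q))
E
python3 - <<'E'
from h import *
yaw=np.pi/2-0.16
go(KR,.2,yaw); st('above')
lin(KR,.090,.12); st('down')
close(); st('closed')
turn(1.42); st('turned')
gripper_open(); st('open'); lin(KR,.2,.2); st('up')
snap('top','top1')
E
```

```text
above t 2.58 p [ 0.6358 -0.0693  0.2001] F [-0.2  0.7  0.6] M [-0.07 -0.08 -0.01] gap 0.0878 q6 -0.0
down t 3.64 p [ 0.6365 -0.0683  0.0913] F [-0.2 -0.8  1. ] M [-0.02 -0.03 -0.01] gap 0.088 q6 -0.0
closed t 4.79 p [ 0.6367 -0.0684  0.09  ] F [ 5.5 -1.3 -1.8] M [-0.16 -0.9   0.  ] gap 0.0121 q6 -0.0
turned t 6.53 p [ 0.6346 -0.0658  0.09  ] F [-10.    8.2   5.1] M [ 1.36  1.75 -0.06] gap 0.0119 q6 1.417
open t 7.76 p [ 0.6367 -0.0684  0.0901] F [0.1 0.1 0.4] M [ 0.04 -0.01  0.02] gap 0.088 q6 1.42
up t 8.46 p [ 0.6356 -0.0681  0.1987] F [-0.1  0.3 -0.8] M [ 0.05 -0.01  0.02] gap 0.088 q6 1.42
```

Run:
```python
from h import *
yaw=np.pi/2-0.16; k=KL+[0,.002]
go(k,.2,yaw); st('above')
lin(k,.090,.12); st('down')
close(); st('closed')
turn(1.42); st('turned')
gripper_open(); st('open'); lin(k,.2,.2)
go([.5,.3],.25,yaw);st('up')
im=snap('top','top1')
f=im['frame'][190:260,200:345]; cv2.imwrite('pics/top1c.png',cv2.resize(f,None,fx=4.5,fy=4.5,interpolation=2))
im=snap('scene','sc1')
f=im['frame'][150:285,290:420]; cv2.imwrite('pics/sc1c.png',cv2.resize(f,None,fx=4,fy=4,interpolation=2))
```

```text
above t 9.62 p [0.6471 0.2207 0.1992] F [-0.5 -0.8  0.1] M [-0.05 -0.06 -0.  ] gap 0.0875 q6 0.441
down t 10.69 p [0.6477 0.2217 0.0914] F [ 0.2 -0.   0.9] M [-0.04 -0.01  0.04] gap 0.0879 q6 0.44
closed t 11.84 p [0.648  0.2214 0.09  ] F [ 5.1  0.2 -2.1] M [-0.01 -0.93  0.14] gap 0.0118 q6 0.44
turned t 13.57 p [0.6475 0.222  0.09  ] F [-3.1  3.6  1.6] M [ 0.75  0.78 -0.04] gap 0.0117 q6 1.854
open t 14.81 p [0.648  0.2214 0.09  ] F [ 0.9 -0.4 -0.7] M [ 0.03 -0.    0.01] gap 0.0876 q6 1.86
up t 16.62 p [0.5    0.2997 0.2486] F [-0.4 -0.4  0.1] M [-0.01 -0.06 -0.  ] gap 0.0876 q6 0.643
```

View pics/sc1c.png

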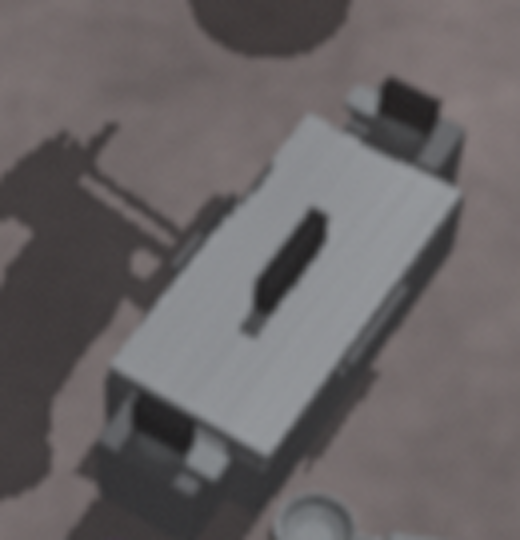

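View pics/top1c.png

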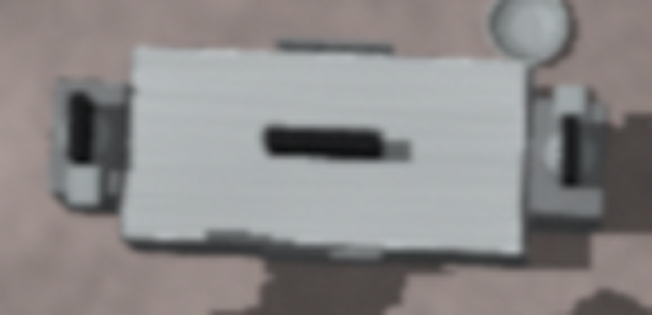

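Both latches are open: the bars lie across, with the tongues clear at top-crop (85,185) and (570,100). From the compliance during turning, the latch axes are at about (0.648,0.222) and (0.637,-0.066), 288.2 mm apart. That puts the case centre at (0.6424,0.078). Next I move the panel.

```bash
cat >> h.py <<'E'
C=np.array([0.6424,0.078]); KL=C+.144*ey; KR=C-.144*ey; YP=np.pi/2+CY; PL=np.array([.43,.09])
E
python3 - <<'E'
from h import *
go(C,.2,YP); lin(C,.081,.12); st('down')
close(); st('grip')
lin(C,.12,.06); st('lift'); lin(C,.2,.15)
go(PL,.2,YP); lin(PL,.035,.12); lin(PL,.0205,.04); st('placed')
gripper_open(); st('open'); lin(PL,.2,.2)
go([.42,-.1],.3,YP); st()
im=snap('top','top2'); im=snap('scene','sc2')
E
```

```text
down t 18.91 p [0.643  0.0781 0.0823] F [0.6 0.8 0.7] M [ 0.   -0.11  0.02] gap 0.0881 q6 0.107
grip t 20.03 p [0.6423 0.078  0.0809] F [-0.7 -0.5  0.3] M [-0.02  0.05  0.  ] gap 0.0137 q6 0.107
lift t 20.83 p [0.6422 0.078  0.1197] F [ 0.   0.4 -4.1] M [-0.09 -0.06 -0.01] gap 0.0138 q6 0.107
placed t 24.41 p [0.4298 0.09   0.0202] F [-0.2  1.5 -3.9] M [ 0.02 -0.08 -0.01] gap 0.0135 q6 0.167
open t 25.62 p [0.43   0.09   0.0205] F [ 0.2 -0.2 -0.9] M [-0.02 -0.08  0.  ] gap 0.0877 q6 0.167
 t 27.53 p [ 0.42   -0.0994  0.2987] F [-0.2  0.2 -0. ] M [-0.03 -0.1   0.02] gap 0.0877 q6 -0.273
```

View pics/top2.png

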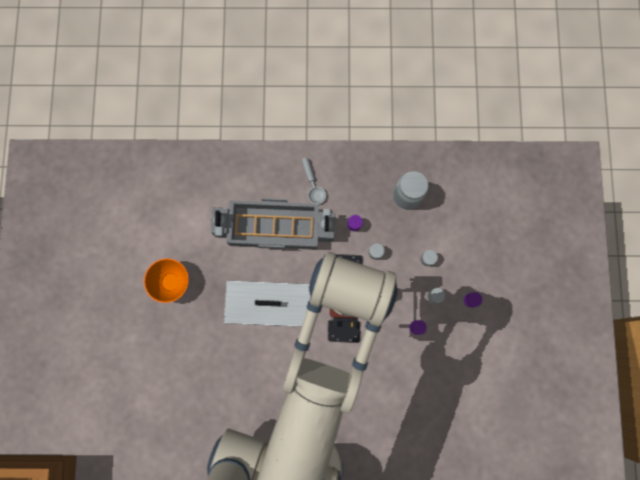

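View pics/sc2.png

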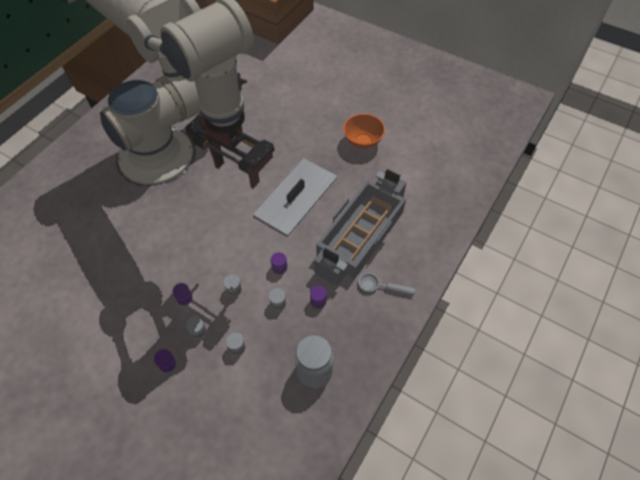

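The panel lies flat on the ledge with its handle at top (268,303), and the four-pocket rack is visible. Opened fingers are 115 mm wide, more than the 100 mm interior. So I'll hold the jars by the lid only and release them with the tips just above the wall top and the foot already in the pocket mouth. A cross-squeeze will centre each jar first.

```bash
cat >> h.py <<'E'
B=np.array([.0018,.0018])
def find():
    im=get_image('top'); r=[]
    for c,a,p,m,s in jars(im):
        if s[1]<60 and 130<a<230 and p[1]<-.08 and p[0]>.3: r.append((p[:2]+B,c))
    return r
def pocket(i): return C+ey*(.078-.052*(i-1))
ZP=.046; ZD=.0548
def pick(xy,y1,y2):
    go(xy,.16,y1); lin(xy,ZP+.001,.15); close(); gripper_open()
    turn(-(y2-y1)); lin(xy,ZP,.03); close(); st('held'); lin(xy,.2,.2)
def place(i,y2):
    p=pocket(i); go(p,.2,y2); lin(p,.075,.12); hold(.15); lin(p,ZD,.04); hold(.2); st('at pocket')
    gripper_open(); st('rel'); lin(p,.2,.2)
E
python3 - <<'E'
from h import *
go([.5,.25],.3,YP)
r=find(); print(r)
j=min(r,key=lambda t:np.hypot(*(t[0]-[.456,-.231])))[0]
pick(j,YP-np.pi/2,YP); snap('scene','sc3'); place(1,YP)
go([.5,.3],.25,YP); st()
im=snap('top','top4');print(find())
f=im['frame'][190:260,200:345]; cv2.imwrite('pics/top4c.png',cv2.resize(f,None,fx=4.5,fy=4.5,interpolation=2))
im=snap('scene','sc4')
f=im['frame'][150:285,290:420]; cv2.imwrite('pics/sc4c.png',cv2.resize(f,None,fx=4,fy=4,interpolation=2))
E
```

```text
[(array([ 0.5724, -0.2029]), array([376.8, 250.1])), (array([ 0.5547, -0.3458]), array([429.9, 256.9])), (array([ 0.4578, -0.2297]), array([387.4, 292.6])), (array([ 0.4526, -0.3628]), array([437.3, 294.9]))]
held t 36.4 p [ 0.4578 -0.2297  0.046 ] F [ 0.8 -0.7 -1. ] M [ 0.01 -0.1  -0.  ] gap 0.0387 q6 -0.493
at pocket t 41.15 p [0.6454 0.1559 0.0547] F [ 0.1 -0.5 -0.9] M [ 0.   -0.11  0.03] gap 0.0391 q6 0.224
rel t 41.89 p [0.6457 0.156  0.0549] F [ 1.1  0.3 -0.1] M [-0.01 -0.25  0.03] gap 0.0824 q6 0.224
 t 43.62 p [0.5005 0.2993 0.2488] F [-0.3 -0.1  0.2] M [ 0.02 -0.06  0.01] gap 0.0877 q6 0.52
[(array([ 0.5722, -0.2027]), array([376.8, 250.2])), (array([ 0.5548, -0.3456]), array([429.9, 256.9])), (array([ 0.4523, -0.3625]), array([437.2, 295. ]))]
```

View pics/top4c.png

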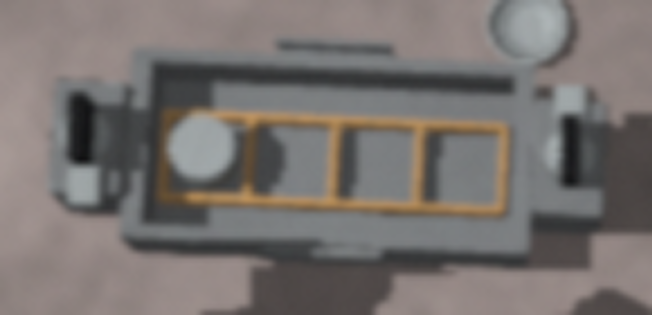

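View pics/sc4c.png

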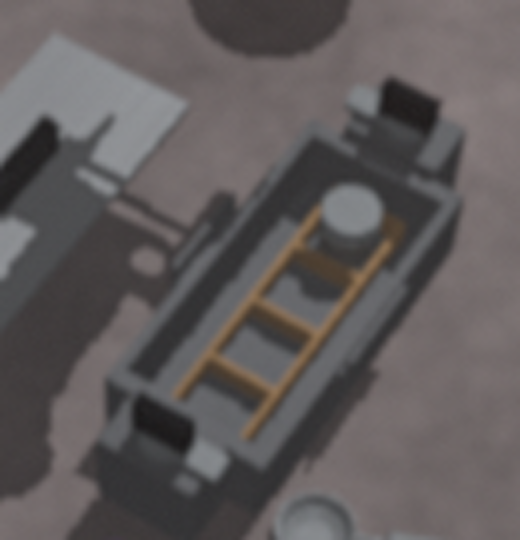

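```bash
cat >> h.py <<'E'
def incase():
    for n in ['top','scene']:
        im=get_image(n);P=cloud(im)
        d=P[...,:2]-C;a=d@ex;b=d@ey;z=P[...,2]
        hsv=cv2.cvtColor(im['frame'],cv2.COLOR_BGR2HSV)
        for i in range(1,5):
            m=(abs(a)<.026)&(abs(b-(.078-.052*(i-1)))<.026)&(z>.046)
            if m.sum()<20: print(n,i,'empty'); continue
            q=P[m]; A=np.c_[q[:,:2]-q[:,:2].mean(0),np.ones(len(q))]
            k=np.linalg.lstsq(A,q[:,2],rcond=None)[0]
            print(n,i,'N',m.sum(),'top z',round(np.median(q[:,2]),4),'off',np.round([np.mean(a[m]),np.mean(b[m])-(.078-.052*(i-1))],4),'slope',k[:2].round(2))
E
python3 - <<'E'
from h import *
incase()
E
```

```text
top 1 N 173 top z 0.0541 off [-0.0017 -0.0033] slope [0.03 0.01]
top 2 empty
top 3 empty
top 4 empty
scene 1 N 172 top z 0.0532 off [ 0.0015 -0.0036] slope [0.   0.01]
scene 2 empty
scene 3 empty
scene 4 empty
```

The first jar is in pocket 1: its top is at 54 mm, level, and within 4 mm of the pocket centre in both views. Next, pocket 4.

Run:
```python
from h import *
r=find(); j=min(r,key=lambda t:np.hypot(*(t[0]-[.572,-.203])))[0]; print(j,len(r))
pick(j,YP-np.pi/2,YP); place(4,YP)
go([.5,.28],.25,YP); st()
im=snap('top','top5');print(find()); incase()
```

```text
[ 0.5722 -0.2028] 3
held t 51.33 p [ 0.5722 -0.2028  0.046 ] F [ 0.6 -0.4  0. ] M [-0.01 -0.11 -0.06] gap 0.0392 q6 -0.358
at pocket t 55.3 p [6.394e-01 1.000e-04 5.480e-02] F [-0.4  0.  -1.2] M [-0.08 -0.02 -0.03] gap 0.0389 q6 -0.014
rel t 56.04 p [0.6397 0.     0.0549] F [ 1.3 -0.3 -0.3] M [-0.05 -0.26  0.03] gap 0.0821 q6 -0.015
 t 58.12 p [0.5005 0.2791 0.2493] F [-0.3 -0.2  0.4] M [-0.03 -0.05  0.03] gap 0.0878 q6 0.489
[(array([ 0.5547, -0.3456]), array([429.9, 256.9])), (array([ 0.4526, -0.3627]), array([437.3, 294.9]))]
top 1 N 172 top z 0.0546 off [-0.0018 -0.0031] slope [ 0.01 -0.04]
top 2 empty
top 3 empty
top 4 N 170 top z 0.0545 off [-0.0026 -0.0023] slope [ 0.02 -0.04]
scene 1 N 171 top z 0.0533 off [ 0.0015 -0.0036] slope [-0.02  0.04]
scene 2 empty
scene 3 empty
scene 4 N 192 top z 0.0537 off [ 0.0005 -0.0025] slope [-0.    0.04]
```

View pics/top5.png

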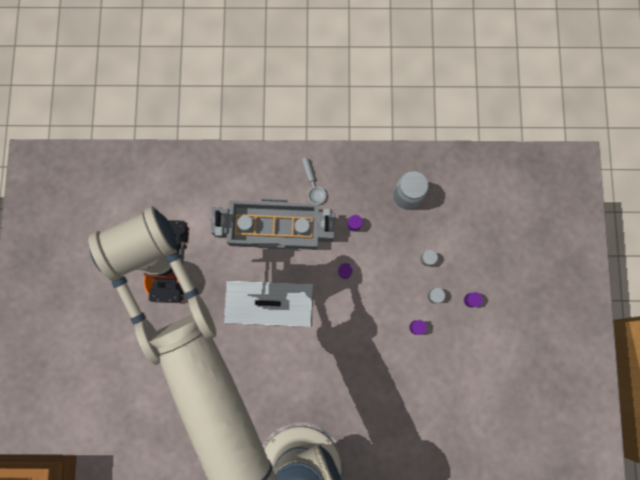

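Both end pockets are good, and the two remaining jars haven't moved. Now pockets 3 and 2, with the jaws along the case.

Run:
```python
from h import *
for pk,g in [(3,[.4526,-.3627]),(2,[.5547,-.3456])]:
    r=find(); j=min(r,key=lambda t:np.hypot(*(t[0]-g)))[0]; print(pk,j,len(r))
    if np.hypot(*(j-g))>.004: print('moved!',r); break
    pick(j,YP,YP-np.pi/2)
    if state()['finger_gap']<.03: print('missed'); break
    place(pk,YP-np.pi/2)
    go([.5,.28],.25,YP); st(); incase()
im=snap('top','top6');print(find())
f=im['frame'][190:260,200:345]; cv2.imwrite('pics/top6c.png',cv2.resize(f,None,fx=4.5,fy=4.5,interpolation=2))
```

```text
3 [ 0.4524 -0.3626] 2
held t 66.23 p [ 0.4524 -0.3627  0.046 ] F [ 0.2 -0.4 -0.1] M [-0.02  0.08  0.04] gap 0.0388 q6 0.875
at pocket t 71.02 p [0.6414 0.0521 0.0548] F [ 0.   0.1 -2.3] M [ 0.03  0.02 -0.01] gap 0.0393 q6 1.637
rel t 71.91 p [0.6457 0.0598 0.0632] F [ 0.7 23.3 22.2] M [ 3.1  -0.07 -0.04] gap 0.0874 q6 1.638
 t 73.85 p [0.5002 0.2794 0.2487] F [0.5 0.7 0.5] M [ 0.01 -0.08  0.05] gap 0.0876 q6 0.491
top 1 N 166 top z 0.0542 off [-0.0014 -0.003 ] slope [-0.02  0.  ]
top 2 empty
top 3 N 170 top z 0.0544 off [-0.002 -0.002] slope [-0.02 -0.  ]
top 4 N 194 top z 0.0574 off [-0.0066 -0.006 ] slope [0.06 0.03]
scene 1 N 170 top z 0.0531 off [ 0.0015 -0.0033] slope [-0.02  0.01]
scene 2 empty
scene 3 N 181 top z 0.0531 off [ 0.0006 -0.0027] slope [0.03 0.01]
scene 4 N 207 top z 0.0567 off [-0.0022 -0.01  ] slope [-0.03  0.33]
2 [ 0.5547 -0.3456] 1
held t 81.8 p [ 0.5547 -0.3457  0.046 ] F [ 0.1 -0.5  0.6] M [-0.05 -0.01  0.01] gap 0.0392 q6 1.0
at pocket t 86.59 p [0.6435 0.104  0.0548] F [ 0.7  0.3 -0.9] M [ 0.01 -0.01  0.06] gap 0.0389 q6 1.717
rel t 87.5 p [0.6505 0.1001 0.0686] F [ -0.4 -10.5  37.8] M [-2.93  0.21 -0.03] gap 0.0858 q6 1.717
 t 89.5 p [0.5001 0.2796 0.2488] F [-0.8  0.4 -0.5] M [-0.05 -0.04 -0.02] gap 0.0881 q6 0.491
top 1 N 202 top z 0.0566 off [-0.0045  0.001 ] slope [-0.01 -0.06]
top 2 N 170 top z 0.0537 off [-0.0019 -0.0025] slope [-0.01  0.03]
top 3 N 166 top z 0.0547 off [-0.0011  0.0012] slope [-0.04  0.02]
top 4 N 179 top z 0.0585 off [-0.0065 -0.008 ] slope [0.02 0.  ]
scene 1 N 182 top z 0.0563 off [ 0.0006 -0.0018] slope [-0.05  0.01]
scene 2 N 176 top z 0.0528 off [ 0.0009 -0.0022] slope [0.   0.01]
scene 3 N 178 top z 0.0534 off [0.0019 0.0009] slope [-0.04  0.04]
scene 4 N 190 top z 0.0578 off [-0.0019 -0.0115] slope [-0.06  0.31]
[]
```

View pics/top6.png

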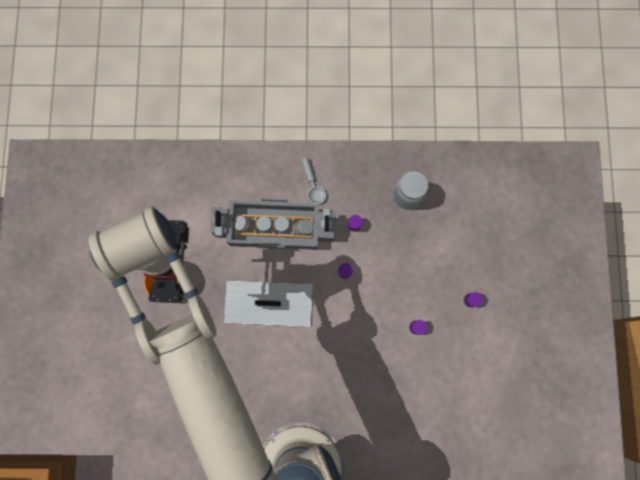

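View pics/top6c.png

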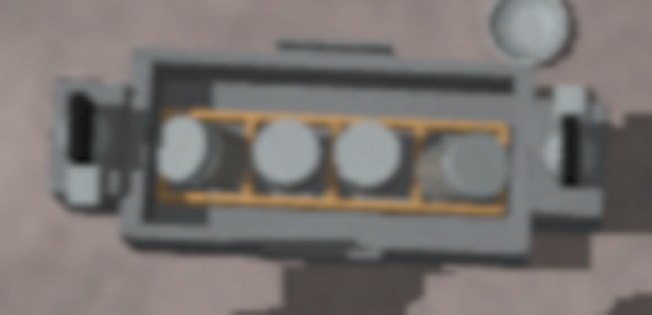

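My error: I placed with the TCP at 0.0548, but the tips are 8 mm below the TCP, so they were among the neighbouring lids. Opening along the case pushed the two end jars outward. Top crop: the lids at (185,150) and (475,165) lean outward, while the middle two are upright. I'll measure the lean before mending it.

Run:
```python
from h import *
im=get_image('top');im2=snap('scene','sc6')
for n,I in [('top',im),('scene',im2)]:
    P=cloud(I);d=P[...,:2]-C;a=d@ex;b=d@ey;z=P[...,2]
    s=np.array([-.0018,-.0018]) if n=='top' else np.array([.001,-.002])
    a=a-s[0];b=b-s[1]
    for lo,hi in [(.04,.112),(-.112,-.04)]:
        row=[]
        for y in np.arange(lo,hi,.004):
            m=(abs(a)<.008)&(abs(b-y)<.002)
            row.append((int(round(y*1000)), int(np.median(z[m])*1000) if m.sum() else None))
        print(n,row)
f=im2['frame'][165:285,300:410]; cv2.imwrite('pics/sc6c.png',cv2.resize(f,None,fx=5,fy=5,interpolation=2))
```

```text
top [(40, 53), (44, 53), (48, 29), (52, 36), (56, 42), (60, 44), (64, 54), (68, 57), (72, 62), (76, 66), (80, 63), (84, 62), (88, 58), (92, 53), (96, 53), (100, 50), (104, 46), (108, 32)]
top [(-112, 62), (-108, 45), (-104, 50), (-100, 51), (-96, 55), (-92, 60), (-88, 60), (-84, 62), (-80, 65), (-76, 66), (-72, 60), (-68, 57), (-64, 44), (-60, 38), (-56, 32), (-52, 27), (-48, 7), (-44, 10)]
scene [(40, 54), (44, 54), (48, None), (52, None), (56, 39), (60, 44), (64, 49), (68, 54), (72, 61), (76, 63), (80, 63), (84, 61), (88, 59), (92, 56), (96, 54), (100, 52), (104, 49), (108, 50)]
scene [(-112, 61), (-108, 58), (-104, 51), (-100, 50), (-96, 55), (-92, 55), (-88, 58), (-84, 60), (-80, 62), (-76, 65), (-72, 60), (-68, None), (-64, 47), (-60, 35), (-56, None), (-52, 28), (-48, 24), (-44, 40)]
```

View pics/sc6c.png

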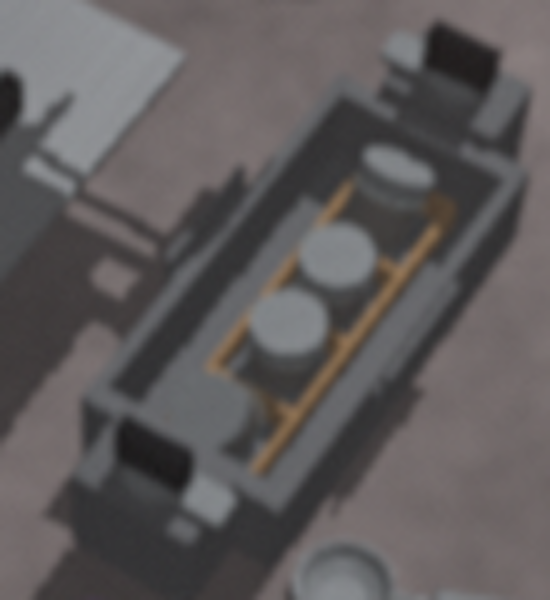

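Both end jars lean outward by about 0.53 rad, with the inner edge of the foot resting on the divider top (y≈±52, z 26) and the lid against the end wall. I'll press closed fingers into the gap beside each jar, so the slanted side slides the foot outward off the divider.

```bash
cat >> h.py <<'E'
def press(y,zmin,fmax=25):
    p=C+ey*y; zz=.085
    lin(p,.075,.1); hold(.2); f0=state()['ft_force']
    for z in np.arange(.070,zmin-1e-6,-.003):
        lin(p,z,.05); hold(.1); s=state(); f=s['ft_force']-f0
        print(round(z,3),'F',f.round(1),s['ee_pos'].round(4)[2], 'dy',round(float((s['ee_pos'][:2]-C)@ey),4))
        if np.linalg.norm(f)>fmax: break
E
python3 - <<'E'
from h import *
p=C+ey*.0565
go(p,.2,YP); close(); press(.0565,.045)
lin(p,.2,.2)
go([.5,.28],.25,YP); st(); incase()
im=snap('top','top7')
f=im['frame'][190:260,200:345]; cv2.imwrite('pics/top7c.png',cv2.resize(f,None,fx=4.5,fy=4.5,interpolation=2))
E
```

```text
0.07 F [1.5 0.5 0.4] 0.0697 dy 0.0565
0.067 F [ 1.   0.5 -0.2] 0.067 dy 0.0565
0.064 F [ 0.4 -0.4  1. ] 0.0641 dy 0.0565
0.061 F [ 0.9 -0.4  6.6] 0.0629 dy 0.0565
0.058 F [ 0.5 -0.8  4.8] 0.0595 dy 0.0564
0.055 F [ 0.3 -2.9 11.7] 0.0586 dy 0.0559
0.052 F [ 0.2 -5.  16.8] 0.0579 dy 0.0553
0.049 F [ 0.1 -6.5 24.5] 0.0573 dy 0.0547
 t 98.15 p [0.5004 0.2793 0.2489] F [-0.   0.2 -0.1] M [-0.08 -0.09  0.  ] gap 0.0008 q6 0.489
top 1 N 202 top z 0.0571 off [-0.004   0.0016] slope [-0.   -0.08]
top 2 N 173 top z 0.0537 off [-0.0012 -0.0051] slope [0.   0.03]
top 3 N 164 top z 0.054 off [-0.0006  0.0015] slope [0.01 0.03]
top 4 N 178 top z 0.0588 off [-0.0065 -0.0082] slope [0.02 0.07]
scene 1 N 185 top z 0.0566 off [ 0.0006 -0.0015] slope [-0.02 -0.02]
scene 2 N 176 top z 0.0528 off [ 0.0021 -0.0052] slope [-0.01  0.04]
scene 3 N 187 top z 0.0534 off [0.0023 0.0006] slope [0.01 0.04]
scene 4 N 185 top z 0.058 off [-0.0021 -0.0116] slope [-0.02  0.4 ]
```

View pics/top7c.png

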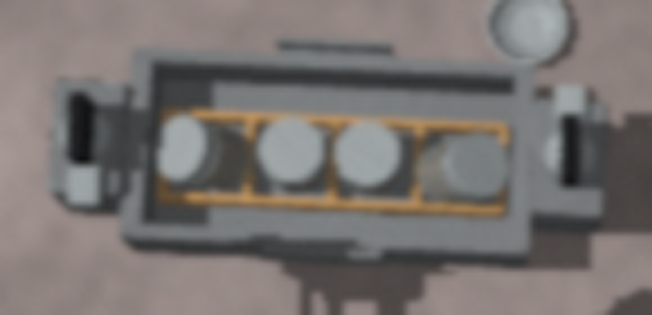

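Pressing didn't free it: 24 N, and the foot stays on the divider. I'll lift the jar out instead. Closed fingers go down in the gap and open until the side walls stop them (at about 82 mm). Then they slide along to the jar, grip it, lift it out and set it on the ledge, where it should fall upright for re-picking.

```bash
cat >> h.py <<'E'
def rescue(sgn,y0,y1,zin=.058,zg=.046):
    p=C+ey*y0*sgn; go(p,.15,YP); 
    if state()['finger_gap']>.01: close()
    lin(p,zin,.1); st('in'); gripper_open(); st('opened')
    p=C+ey*y1*sgn; lin(p,zin,.05); st('slid'); lin(p,zg,.05); st('low')
    close(); st('grip')
E
python3 - <<'E'
from h import *
rescue(1,.055,.086)
p=C+ey*.086
if state()['finger_gap']>.03:
    lin(p,.2,.1); st('lifted')
    snap('scene','sc8')
E
```

```text
in t 100.28 p [0.6455 0.1325 0.0596] F [-1.1 -1.9  5. ] M [-0.39 -0.05  0.01] gap 0.0004 q6 0.19
opened t 101.51 p [0.6448 0.1329 0.0581] F [ 1.7 -0.4 -0.3] M [ 0.01 -0.25  0.02] gap 0.0825 q6 0.19
slid t 102.28 p [0.6456 0.1532 0.0575] F [ -2.  -30.8   3.5] M [-5.16  0.57  0.17] gap 0.0824 q6 0.236
low t 102.67 p [0.6458 0.1594 0.054 ] F [-17.9 -17.   31.9] M [-2.81  2.89 -0.37] gap 0.0822 q6 0.237
grip t 103.47 p [0.6456 0.164  0.0456] F [ 0.1  0.5 -0.6] M [-0.01 -0.03  0.01] gap 0.0396 q6 0.236
lifted t 105.17 p [0.6455 0.1639 0.199 ] F [-0.3 -0.8 -0.6] M [-0.03 -0.07  0.08] gap 0.0395 q6 0.236
```

Run:
```python
import cv2
f=cv2.imread('pics/sc8.png')[60:285,270:430]; cv2.imwrite('pics/sc8c.png',cv2.resize(f,None,fx=2.6,fy=2.6,interpolation=2))
```

```text
(no output)
```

View pics/sc8c.png

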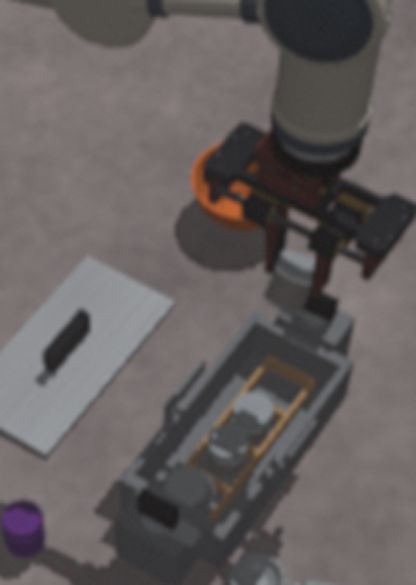

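Jar held at 39.6 mm gap, tilted as expected. I set it on a free spot of the ledge at (0.50,-0.25) and re-pick it.

Run:
```python
from h import *
p=np.array([.5,-.25])
go(p,.2,YP); lin(p,.06,.15); lin(p,.0395,.05); st('low'); gripper_open(); lin(p,.16,.2)
go([.5,.2],.25,YP); st()
print(find()); incase()
im=snap('top','top9')
```

```text
low t 108.47 p [ 0.4998 -0.2499  0.0391] F [ 0.1 -0.6 -1.3] M [ 0.   -0.08  0.04] gap 0.0398 q6 -0.486
 t 111.79 p [0.5003 0.1991 0.2495] F [-0.6  0.  -0.7] M [-0.02 -0.06 -0.  ] gap 0.0873 q6 0.356
[(array([ 0.494 , -0.2775]), array([405. , 279.2]))]
top 1 empty
top 2 N 169 top z 0.0542 off [-0.0004 -0.0056] slope [-0.01  0.05]
top 3 N 169 top z 0.0539 off [-0.0009  0.0011] slope [ 0.   -0.04]
top 4 N 183 top z 0.0579 off [-0.0065 -0.0079] slope [0.08 0.04]
scene 1 empty
scene 2 N 171 top z 0.0528 off [ 0.0028 -0.0052] slope [-0.05  0.04]
scene 3 N 183 top z 0.0535 off [0.0023 0.0008] slope [-0.01 -0.  ]
scene 4 N 188 top z 0.0574 off [-0.0018 -0.0116] slope [-0.06  0.37]
```

View pics/top9.png

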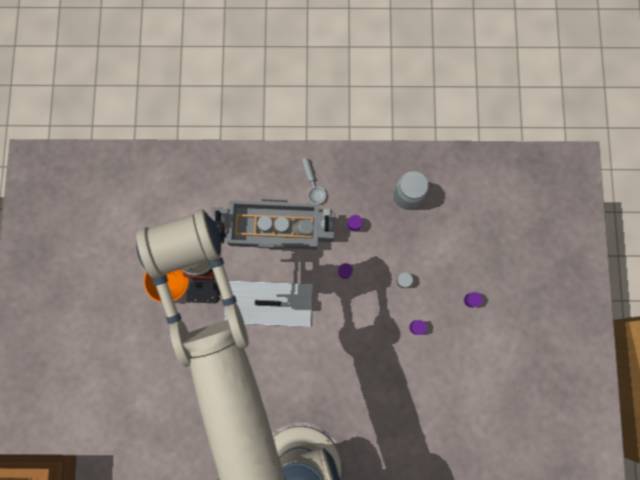

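It stands upright at (0.494,-0.278). I re-pick it into pocket 1 and then do the same rescue for pocket 4.

Run:
```python
from h import *
j=find()[0][0]
pick(j,YP-np.pi/2,YP)
assert state()['finger_gap']>.03
place(1,YP)
rescue(-1,.055,.086)
if state()['finger_gap']>.03:
    q=C-ey*.086; lin(q,.2,.12)
    p=np.array([.5,-.25]); go(p,.2,YP); lin(p,.06,.15); lin(p,.0395,.05); st('low'); gripper_open(); lin(p,.16,.2)
    go([.5,.2],.25,YP)
    print(find())
incase(); st(); snap('top','top10')
```

```text
held t 119.34 p [ 0.4941 -0.2771  0.046 ] F [-1.   0.6  0.5] M [ 0.01 -0.03  0.02] gap 0.0392 q6 -0.533
at pocket t 124.13 p [0.6454 0.1559 0.0547] F [-0.7  0.2 -0.2] M [-0.01 -0.07  0.01] gap 0.0391 q6 0.224
rel t 124.88 p [0.6457 0.1559 0.0549] F [1.9 0.2 0.1] M [ 0.01 -0.19  0.04] gap 0.0824 q6 0.224
in t 128.78 p [0.6406 0.0231 0.0585] F [-0.6  0.8  1.6] M [ 0.15 -0.05 -0.01] gap 0.0005 q6 0.021
opened t 130.01 p [0.6406 0.023  0.058 ] F [ 1.4  0.8 -1.1] M [-0.01 -0.33  0.03] gap 0.0822 q6 0.021
slid t 130.78 p [0.6398 0.0037 0.058 ] F [ 4.2 33.6 -2.6] M [ 5.58 -1.17 -0.29] gap 0.0826 q6 -0.027
low t 131.17 p [ 0.6397 -0.0019  0.0544] F [-17.   17.5  31.6] M [2.97 2.34 0.42] gap 0.0821 q6 -0.028
grip t 131.97 p [ 0.6389 -0.0082  0.0455] F [-0.1 -1.1 -1.7] M [-0.1  -0.11 -0.03] gap 0.0398 q6 -0.027
low t 136.13 p [ 0.4998 -0.2499  0.0391] F [ 0.  -0.3 -1. ] M [-0.03 -0.12  0.01] gap 0.0399 q6 -0.486
[(array([ 0.4972, -0.2302]), array([387.4, 277.9]))]
top 1 N 170 top z 0.0541 off [-0.0017 -0.0032] slope [-0.02 -0.02]
top 2 N 174 top z 0.0536 off [-0.0006 -0.0054] slope [0.03 0.  ]
top 3 N 165 top z 0.0546 off [-0.001   0.0012] slope [-0.01 -0.02]
top 4 empty
scene 1 N 168 top z 0.0537 off [ 0.0014 -0.0039] slope [-0.01  0.01]
scene 2 N 180 top z 0.053 off [ 0.0031 -0.0057] slope [-0.02  0.02]
scene 3 N 180 top z 0.0538 off [0.0022 0.0008] slope [0.01 0.03]
scene 4 empty
 t 139.59 p [0.5003 0.1991 0.2497] F [-0.7  0.1  0.1] M [-0.06 -0.06 -0.02] gap 0.0879 q6 0.356
```

View pics/top10.png

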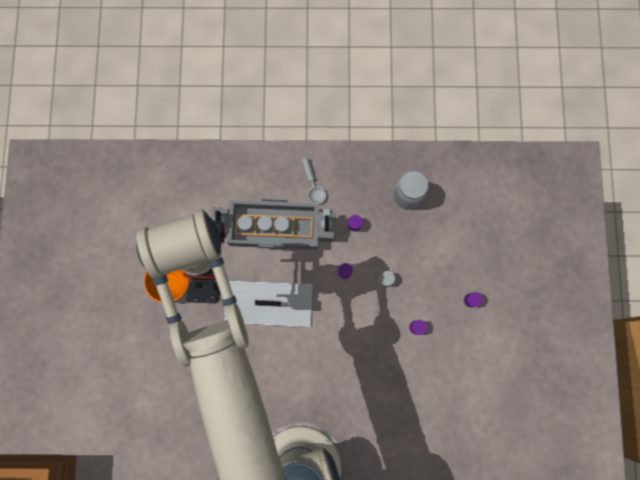

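The last jar is upright at (0.497,-0.230). I place it in pocket 4, check, and measure the panel's handle.

Run:
```python
from h import *
j=find()[0][0]
pick(j,YP-np.pi/2,YP)
assert state()['finger_gap']>.03
place(4,YP)
go([.5,.25],.25,YP)
incase(); st(); im=snap('top','top11'); print(find())
P=cloud(im);z=P[...,2];m=((z>.028)&(z<.05)&(abs(P[...,0]-.43)<.04)&(abs(P[...,1]-.09)<.06))
r=cv2.minAreaRect((P[m][:,:2]*1000).astype(np.float32)); print('handle',r)
f=im['frame'][190:260,200:345]; cv2.imwrite('pics/top11c.png',cv2.resize(f,None,fx=4.5,fy=4.5,interpolation=2))
```

```text
held t 146.84 p [ 0.4974 -0.2299  0.046 ] F [ 0.6  0.3 -0.8] M [-0.03 -0.1  -0.  ] gap 0.0394 q6 -0.456
at pocket t 151.01 p [0.6395 0.     0.0547] F [-0.3  0.4 -1.4] M [-0.   -0.09 -0.04] gap 0.0389 q6 -0.015
rel t 151.75 p [0.6397 0.     0.0549] F [ 2.6 -0.1 -0.7] M [-0.01 -0.3  -0.  ] gap 0.0826 q6 -0.015
top 1 N 170 top z 0.0538 off [-0.0015 -0.003 ] slope [ 0.02 -0.04]
top 2 N 168 top z 0.0541 off [-0.0002 -0.0055] slope [-0.01  0.05]
top 3 N 170 top z 0.0541 off [-0.001   0.0013] slope [-0.02 -0.03]
top 4 N 168 top z 0.054 off [-0.0017 -0.0029] slope [0.01 0.04]
scene 1 N 171 top z 0.053 off [ 0.0014 -0.0039] slope [-0.    0.05]
scene 2 N 177 top z 0.0532 off [ 0.0031 -0.0056] slope [-0.05  0.03]
scene 3 N 183 top z 0.0532 off [0.0022 0.0007] slope [-0.03  0.03]
scene 4 N 190 top z 0.0532 off [ 0.0019 -0.0034] slope [-0.02  0.  ]
 t 153.84 p [0.5007 0.2488 0.2492] F [-0.3 -0.3 -1. ] M [-0.04 -0.05 -0.02] gap 0.0881 q6 0.441
[]
handle ((428.1219177246094, 88.7449951171875), (13.772141456604004, 67.76549530029297), 0.2832038998603821)
```

View pics/top11c.png

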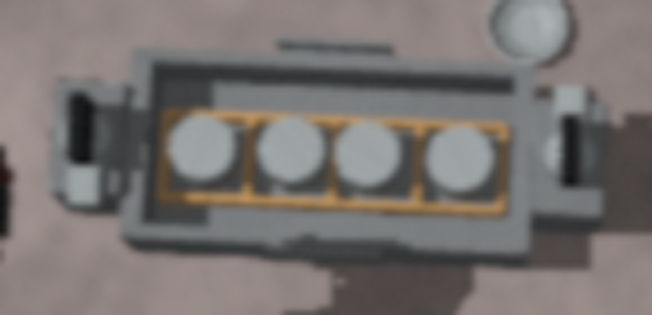

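All four jars are upright in their pockets: tops at 53–54 mm in both views, offsets within the 4 mm play. Now the panel goes back.

Run:
```python
from h import *
go(PL,.15,YP); lin(PL,.0205,.12); close(); st('grip')
lin(PL,.2,.15); go(C,.2,YP); lin(C,.105,.12); hold(.2); st('pre'); lin(C,.0835,.04); hold(.2); st('low'); lin(C,.0822,.03); hold(.1); st('seat')
gripper_open(); lin(C,.2,.2); 
go([.5,.3],.25,YP); st()
for n in ['top','scene']:
    im=snap(n,n+'12');P=cloud(im);z=P[...,2]; d=P[...,:2]-C;a=d@ex;b=d@ey
    m=(abs(a)<.03)&(abs(b)<.06)&(z>.09)
    r=cv2.minAreaRect((np.c_[a[m],b[m]]*1000).astype(np.float32)); print('handle in case',r,np.percentile(z[m],[50,90]))
    m=(abs(a)<.05)&(abs(b)<.11)&(z>.05)&(z<.085)
    A=np.c_[a[m],b[m],np.ones(m.sum())];print(np.linalg.lstsq(A,z[m],rcond=None)[0].round(4))
im=np.load('pics/scene12.npz')
f=im['frame'][150:285,290:420]; cv2.imwrite('pics/sc12c.png',cv2.resize(f,None,fx=4,fy=4,interpolation=2))
```

```text
grip t 157.11 p [0.43   0.09   0.0205] F [-1.2 -0.6 -0.5] M [-0.02 -0.08  0.02] gap 0.0134 q6 0.167
pre t 160.46 p [0.6429 0.078  0.1062] F [-0.2  0.  -3.6] M [-0.1  -0.07 -0.03] gap 0.0139 q6 0.107
low t 161.34 p [0.6425 0.078  0.0836] F [ 0.7  0.6 -3.9] M [-0.08 -0.11 -0.  ] gap 0.0139 q6 0.107
seat t 161.69 p [0.6427 0.078  0.0825] F [ 0.4 -0.  -2.7] M [ 0.01 -0.17  0.03] gap 0.0136 q6 0.107
 t 164.68 p [0.5005 0.2992 0.249 ] F [ 0.1 -0.7 -0.1] M [-0.03 -0.06  0.04] gap 0.0877 q6 0.52
handle in case ((-1.8066773414611816, -1.5510215759277344), (15.42957878112793, 68.82508087158203), 0.1814711093902588) [0.10130629 0.10481411]
[-0.0036 -0.001   0.0702]
handle in case ((1.0649290084838867, -0.8060531616210938), (70.5319595336914, 16.138607025146484), 88.87223052978516) [0.10046128 0.10346867]
[-0.0005  0.0005  0.0698]
```

View pics/sc12c.png

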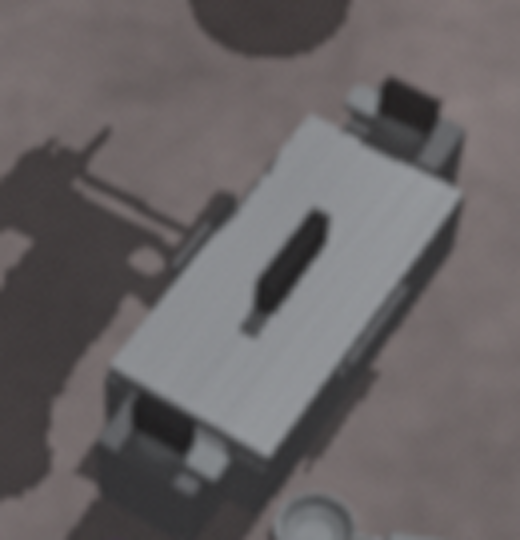

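Panel is seated: flat, top at 70 mm, handle within 2 mm of the case centre. Closing the latches.

Run:
```python
from h import *
for k in (KL,KR):
    go(k,.16,YP-1.54); lin(k,.090,.12); close(); st('grip')
    turn(-1.54); hold(.1); st('turned'); gripper_open(); lin(k,.2,.2)
go([.42,-.25],.28,YP); st()
for n in ['top','scene']:
    im=snap(n,n+'13');P=cloud(im);z=P[...,2]; d=P[...,:2]-C;a=d@ex;b=d@ey
    for y in (.144,0,-.144):
        m=(abs(a)<.03)&(abs(b-y)<.05)&(z>.092)
        q=np.c_[a[m],b[m]]; v=np.linalg.svd(q-q.mean(0),full_matrices=False)[2][0]; v=v*np.sign(v[1])
        print(n,y,q.mean(0).round(4),'cw angle',round(float(np.arctan2(v[0],v[1])),3))
    (u0,u1,v0,v1)=(200,345,190,260) if n=='top' else (290,420,150,285)
    f=im['frame'][v0:v1,u0:u1]; cv2.imwrite(f'pics/{n}13c.png',cv2.resize(f,None,fx=4,fy=4,interpolation=2))
```

```text
grip t 167.88 p [0.648  0.2221 0.09  ] F [0.1 0.9 0.4] M [ 0.15 -0.01  0.02] gap 0.0119 q6 1.859
turned t 169.82 p [0.6482 0.2219 0.09  ] F [ 2.8 -1.3 -0.3] M [-0.33 -0.52 -0.04] gap 0.0119 q6 0.323
grip t 174.75 p [ 0.6369 -0.0657  0.09  ] F [0.3 0.1 0.9] M [ 0.14 -0.01  0.03] gap 0.0118 q6 1.422
turned t 176.68 p [ 0.6372 -0.066   0.09  ] F [ 3.9 -3.6 -2.1] M [-0.64 -0.78 -0.05] gap 0.0117 q6 -0.114
 t 179.75 p [ 0.4205 -0.2495  0.279 ] F [ 1.7  0.8 -0.6] M [-0.09 -0.02  0.  ] gap 0.0878 q6 -0.567
top 0.144 [-0.0024  0.1417] cw angle 0.032
top 0 [-0.0022 -0.0016] cw angle -0.009
top -0.144 [-0.0022 -0.1466] cw angle -0.017
scene 0.144 [0.0016 0.1396] cw angle -0.01
scene 0 [ 0.0015 -0.0031] cw angle -0.007
scene -0.144 [ 0.0018 -0.1474] cw angle 0.01
```

View pics/scene13c.png

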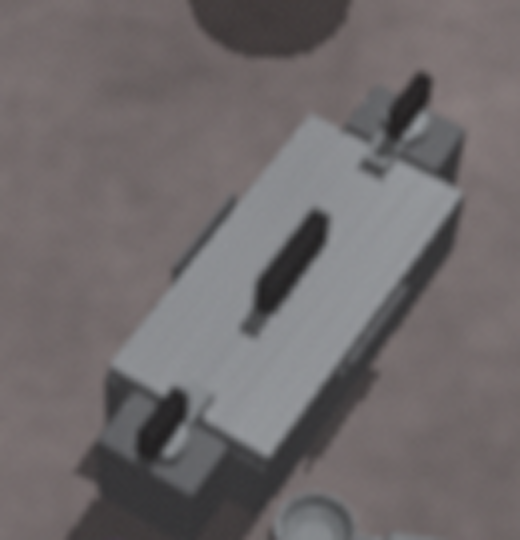

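View pics/top13.png

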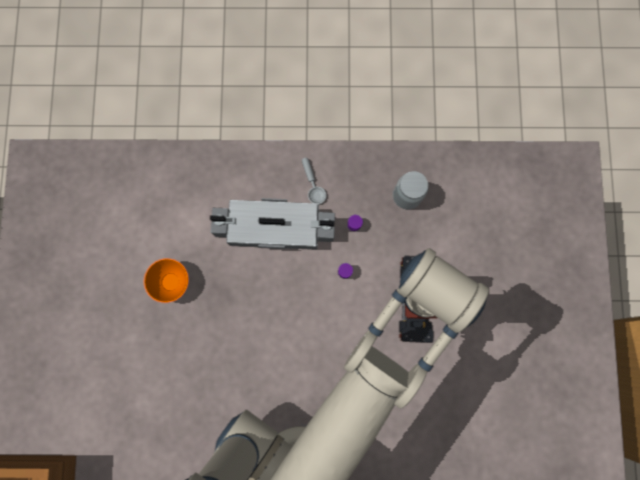

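Both bars line up with the case (|angle| ≤ 0.03 rad), the tongues lie over the panel ends, and the panel is seated. The bowl, big jar and spoon are at their starting pixels, and the robot is clear at 0.28 m. Handing in.

```bash
python3 -c "
from bench import *
job_done(); print(state()['time'])"
```

```text
the job is handed in; nothing more can be done
the job is handed in; nothing more can be done
```

I finished the whole sequence and handed it in at about 180 s; no verdict was reported. Both latches were opened, the panel was laid on the ledge, and all four steel-lid jars went into pockets. The panel was then put back and both latches closed.

**Mishap:** I misjudged the fingertip height when releasing the jars. Opening the fingers along the case in pockets 3 and 2 pushed the two end jars over onto their dividers (about 0.53 rad of lean). Pressing beside the jar in pocket 1 didn't free it, so I lifted each end jar out, stood it on the ledge and placed it again. While doing this, the fingers pressed against the inside of the caddy's walls and nearby jars, with wrist readings up to about 40 N. I can't tell how much of that load reached the gripper's body rather than the fingers; the 40 N limit applies to the body.

**Last checks:**

| Item | Result |
|---|---|
| Jars, checked before the panel covered them | upright, tops at 53–54 mm in both views, within about 6 mm of pocket centres as measured |
| Panel, after seating | flat, top at 70 mm, handle within about 2–3 mm of the case centre |
| Latches | within about 0.03 rad of latched |
| Bowl, big jar, teaspoon | no visible movement in the top view |

The two cameras disagreed by 3–4 mm in x, a little more than the stated calibration.

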